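Find the full tin of eyelets and put it on the counting scale

TASK

One of the four look-alike closed metal tins still holds a full cartridge of brass eyelets; the other three hold only an empty sleeve, and nothing on the outside tells which. Find the full one by its weight and stand it upright in the middle of the counting scale's pan, gently, so that the pan is never driven down near its overload stop. Leave the three empty tins standing where they were, and do not disturb the other things on the bench.

Things in the scene. Friction and masses are not known exactly. Their poses are not given: they have to be found in the camera images.
- tin_1: closed square storage tin of bare metal with a plain paper patch, 58 x 58 mm and 72 mm tall, standing upright; all four tins look alike. Origin: centre of its underside, z up through the lid, x and y square to its side walls. A tin with only an empty sleeve in it weighs 0.11 to 0.18 kg, the one with the full cartridge 0.40 to 0.66 kg; which one is full changes from start to start
- tin_2: closed square storage tin of bare metal with a plain paper patch, 58 x 58 mm and 72 mm tall, standing upright; all four tins look alike. Origin: centre of its underside, z up through the lid, x and y square to its side walls. A tin with only an empty sleeve in it weighs 0.11 to 0.18 kg, the one with the full cartridge 0.40 to 0.66 kg; which one is full changes from start to start
- tin_3: closed square storage tin of bare metal with a plain paper patch, 58 x 58 mm and 72 mm tall, standing upright; all four tins look alike. Origin: centre of its underside, z up through the lid, x and y square to its side walls. A tin with only an empty sleeve in it weighs 0.11 to 0.18 kg, the one with the full cartridge 0.40 to 0.66 kg; which one is full changes from start to start
- tin_4: closed square storage tin of bare metal with a plain paper patch, 58 x 58 mm and 72 mm tall, standing upright; all four tins look alike. Origin: centre of its underside, z up through the lid, x and y square to its side walls. A tin with only an empty sleeve in it weighs 0.11 to 0.18 kg, the one with the full cartridge 0.40 to 0.66 kg; which one is full changes from start to start
- scale: low bench scale fixed to the worktop, white housing 190 x 180 mm (x, y) and 48 mm high, carrying the pan; origin: centre of its underside, z up
- pan_top (a point): centre of the upper face of the scale's pan, a flat square steel plate 150 x 150 mm without a rim, 75 mm above the worktop when empty; the point sinks with the pan; its axes are square to the plate's edges
- pan (a joint): how far the spring-borne pan has sunk, m: 0 empty, about 1 mm per newton of load on it, overload stop at 0.014
- paint_tin: bystander among the tins: round closed paint tin, 68 mm across, 78 mm tall; origin: centre of its underside
- tape_roll: bystander among the tins: roll of tape lying flat, 84 mm across, 36 mm tall; origin: centre of its underside
- brush_can: bystander: open round can, 74 mm across, 105 mm tall, with brushes standing up to 190 mm; origin: centre of its underside
- glue: bystander: closed bottle, 52 mm across, 150 mm tall; origin: centre of its underside
- marker_box: bystander: carton 70 x 140 x 50 mm (x, y, z); origin: centre of its underside
- filling_knife: bystander: flat filling knife, 200 mm long along its x, under 30 mm high, lying beyond the tins on the left; origin at its middle

How it is judged:
By the outcome, as a careful person would: the job done as asked, in the order asked, and still so for the second after the job is handed in, with the robot touching nothing.
It also fails if it takes over 72 s, if anything falls off the work surface, if the arm or the gripper's body presses on something with over 40 N, if the wrist force passes 120 N, or if a joint passes its speed limit or range.

ROBOT

A 6-joint arm with a two-finger parallel gripper is mounted at the origin on the work surface. World frame = base frame: x ahead of the robot, y to its left, z up, the work surface at z = 0. Lengths are in m, angles in rad, forces in N, time in s.
With the tool pointing down it reaches from about 0.25 to 0.775 m from the base axis. Payload 4 kg.
Tool frame: the origin (TCP) lies midway between the tips of the shut fingers; the grasp point (between the pads) lies 19 mm behind it; z points along the fingers, y is the line along which they close (so a half turn about z gives the same grasp; the last joint's range is limited). The gripper opens to 94 mm and grips with 3 to 60 N. Pads are 16 mm wide; open, the fingers measure 119 mm over their backs; the gripper's body (75 mm by 177 mm) begins 78 mm behind the grasp point.
Start: joints at [-1.293, 0.087, 1.371, -0, 1.684, -0.103], TCP at [0.204, -0.511, 0.206] pointing down, gripper open.
Joint ranges: [-3.1, 3.1], [-0.76, 2.03], [0.27, 2.55], [-1.08, 4.22], [0.17, 2.65], [-2.57, 2.57]. Speed limits (rad/s): [2.79, 2.79, 3.14, 3.14, 3.14, 3.14].

INTERFACE

Orientations are given as [roll, pitch, yaw] about the fixed x, y, z axes, in that order (R = Rz(yaw) Ry(pitch) Rx(roll)).
In Python, from bench import robot gives the robot as it stands. The module is installed in compiled form; this text tells all that it offers.
- The arm moves only by the tool arm_command, never from a script. Its argument "targets" is a list of rows, each a list of 4 numbers: the shift along the world's x, y, z as a fraction of full scale, then the turn about the world's z as a fraction of full scale. A call has 1 to 8 rows; each row is the pose to reach, as a shift and turn from the pose commanded when the call began; what a row does not reach only later rows make up. Full scale, the value 1, is 0.5 m for a shift and 120 degrees for a turn. A row lasts 1/12 s, in which the tool goes at most 41.7 mm and 7.16 degrees, less where a joint would pass 70% of its speed; a pose out of reach is approached as far as the arm can. A call with a number of a shift or a turn outside -1 to 1 is refused whole. A call with a gripper value outside its range is refused whole. "claw" is the closure, from 0 (fully open) to 1 (shut), set as the call begins (left out, the last holds). The fingers move at their own pace and stop on an object; the grip force is fixed at half the most. Time passes only in rows, so rows that repeat a pose let the fingers close. It gives the time, the measured TCP pose, the force, the opening and the grip force at its end, in the units of the state.
- robot.get_obs(): the state, without advancing time (a new reading comes with each control period).
- robot.snapshot(name): name is "scene" or "top" or "wrist"; returns the picture (384x512x3 uint8, red, green, blue); there is no depth.
- robot.camera_info(name): a dict with "vfov" (degrees; the focal length in pixels is half the picture's height over the tangent of half this angle, whatever the lens; pixels are square), "cx", "cy" (the principal point, pixels), "extrinsics" (4x4, takes a point from camera to world coordinates); the wrist camera has in their place "T_tool_cam" (4x4, takes a point from camera to tool coordinates, whose origin is the TCP and whose axes are the flange's). Camera axes: x right, y up, looking along -z (the intrinsics and any distortion apply to the point x, -y, -z); pixel columns grow to the right and rows downward; lengths in m; the calibration is good to about 2 mm. A picture is of the moment at which its call begins: read the wrist's pose just before it. camera_info takes no time and is no camera call.
- robot.close_job(): hands the job in; it is judged then, once.
The state is a dict: "time": time; "joint_positions": joint angles; "qvel": joint speeds; "joint_torque": joint torques, N m; "tool_pos": TCP position; "ee_rot": TCP orientation; "wrist_force": force on the tool from outside, world axes, zero at the start; "wrist_torque": the same for the moment, N m; "width": finger opening in m; "finger_force": force on a finger pad.
Only numpy, scipy, OpenCV 4.12 (cv2) and the standard library are available. Lean on these libraries where they do the work, as an engineer would, in place of code of your own. Each camera call takes 0.05 s, during which the arm holds its last target. There are 200 camera calls.

## Working session

There is one attempt and no reset: what is moved stays moved. The work goes in short steps, Python scripts to look and compute and a tool call to move; the robot and the scene stay as the last step left them, time stands still between calls to the robot, and variables do not carry over. Pictures are saved under pics/ and viewed, at most 10 in all, crops included, and the job is handed in when it is done.

Besides the shell and the picture viewer there is one more tool, called in YAML: its name, and indented under it one key for each argument. arm_command: Moves the arm, as the interface text tells. Shift numbers are shares of 0.5 m and turn numbers shares of 120 degrees, none past 1 either way. Its arguments: {"type":"object","properties":{"targets":{"type":"array"},"claw":{"type":"number"}},"required":["targets"]}

```bash
mkdir -p pics; python3 - <<'E'
from bench import robot
import cv2,numpy as np
np.set_printoptions(precision=4,suppress=True)
o=robot.get_obs();print(o)
for n in("top","scene","wrist"):
    print(n,robot.camera_info(n))
    if n!="wrist": cv2.imwrite(f"pics/{n}0.png",robot.snapshot(n)[...,::-1])
E
```

```text
{'time': 0.0, 'joint_positions': array([-1.2931,  0.0879,  1.3723, -0.    ,  1.6836, -0.1031]), 'qvel': array([ 0.001 ,  0.0007,  0.0001,  0.0007, -0.0019, -0.0014]), 'joint_torque': array([ -0.0011, -34.0186, -30.243 ,   0.0717,   0.0331,  -0.0001]), 'tool_pos': array([ 0.2042, -0.5101,  0.2043]), 'ee_rot': array([-3.1394, -0.0002,  0.3808]), 'wrist_force': array([ 0.6629, -0.8211,  0.0419]), 'wrist_torque': array([ 0.0628, -0.0065,  0.0001]), 'finger_force': 0.0, 'width': 0.09403259000812916}
top {'vfov': 54.00433672852687, 'cx': 249.42342004838224, 'cy': 189.5216093683714, 'extrinsics': array([[-0.0103,  0.9801, -0.1984,  0.3791],
       [-0.9999, -0.0109, -0.0018,  0.0482],
       [-0.0039,  0.1983,  0.9801,  1.1403],
       [ 0.    ,  0.    ,  0.    ,  1.    ]])}
scene {'vfov': 53.44274168291644, 'cx': 249.73803726779656, 'cy': 193.30970240642853, 'extrinsics': array([[-0.5655, -0.6957,  0.4431,  1.0607],
       [ 0.8248, -0.4771,  0.3034,  0.3619],
       [ 0.0003,  0.537 ,  0.8436,  0.945 ],
       [ 0.    ,  0.    ,  0.    ,  1.    ]])}
wrist {'vfov': 59.360970187231004, 'cx': 257.4295499056227, 'cy': 190.67041520382136, 'T_tool_cam': array([[ 0.    ,  0.9641,  0.2656,  0.077 ],
       [ 1.    , -0.0002,  0.0008,  0.0007],
       [ 0.0008,  0.2656, -0.9641, -0.1798],
       [ 0.    ,  0.    ,  0.    ,  1.    ]])}
```

View pics/top0.png

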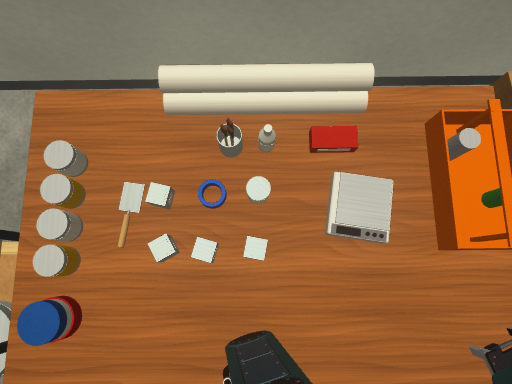

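View pics/scene0.png

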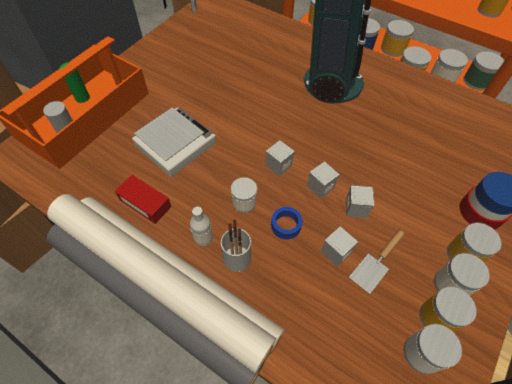

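The top view shows tins at about (159,195), (162,248), (204,250) and (256,248), the paint tin at (259,189), the tape at (212,193) and the scale at (362,207). The scene view shows the same layout, with the tins at (340,245), (360,200), (323,180) and (280,157).

```bash
cat > h.py <<'E'
import cv2,numpy as np
from bench import robot
np.set_printoptions(precision=4,suppress=True)
def ray(n,px,T=None):
    i=robot.camera_info(n);E=i["extrinsics"] if T is None else T
    f=192/np.tan(np.radians(i["vfov"]/2))
    px=np.atleast_2d(px)
    d=np.c_[(px[:,0]-i["cx"])/f,-(px[:,1]-i["cy"])/f,-np.ones(len(px))]@E[:3,:3].T
    return E[:3,3],d
def onplane(n,px,z,T=None):
    c,d=ray(n,px,T);return c+d*((z-c[2])/d[:,2])[:,None]
E
python3 - <<'E'
from h import *
im=cv2.imread("pics/top0.png")
c=cv2.resize(im[160:280,100:420],None,fx=2.5,fy=2.5,interpolation=cv2.INTER_CUBIC);cv2.imwrite("pics/c.png",c)
hsv=cv2.cvtColor(im,cv2.COLOR_BGR2HSV)
m=((hsv[...,1]<60)&(hsv[...,2]>185)).astype(np.uint8)
cs,_=cv2.findContours(m,cv2.RETR_EXTERNAL,cv2.CHAIN_APPROX_NONE)
for k in cs:
    a=cv2.contourArea(k)
    (x,y),w,ang=cv2.minAreaRect(k)
    if a>150 and 100<x<420 and 130<y<280:
        z=.078 if (abs(x-259)<8 and y<220) else .075 if x>300 else .072
        b=onplane("top",cv2.boxPoints(((x,y),w,ang)),z)
        e=b[1]-b[0];print(round(x),round(y),np.array(w),a,"->",b.mean(0),"sides",np.linalg.norm(b[1]-b[0]),np.linalg.norm(b[2]-b[1]),"yaw",np.degrees(np.arctan2(e[1],e[0]))%90)
E
```

```text
203 249 [20.586  21.2477] 399.0 -> [0.4255 0.1807 0.072 ] sides 0.05866761437028104 0.058392728006767 yaw 73.68023194380893
255 248 [21.019  20.8402] 397.0 -> [0.4288 0.0362 0.072 ] sides 0.05794943928039606 0.05922463991716451 yaw 79.14268172019808
161 247 [21.019  20.5718] 396.0 -> [0.4329 0.2999 0.072 ] sides 0.05690908184089757 0.05982540303697685 yaw 26.37834308842227
157 193 [20.373  20.1305] 363.0 -> [0.5869 0.3169 0.072 ] sides 0.05865858510591731 0.06000359396809185 yaw 78.5569560438548
131 197 [20.2    29.6135] 529.0 -> [0.5788 0.3915 0.072 ] sides 0.0860702827213117 0.059584765700841355 yaw 82.04064173533872
258 188 [23.3345 23.3345] 427.0 -> [0.5999 0.0254 0.078 ] sides 0.06835449103555943 0.06809085363764261 yaw 45.11080917852562
360 204 [61.1237 60.8543] 2955.5 -> [ 0.5501 -0.2666  0.075 ] sides 0.17741775029495166 0.17657496336199222 yaw 82.43836697486032
```

View pics/c.png

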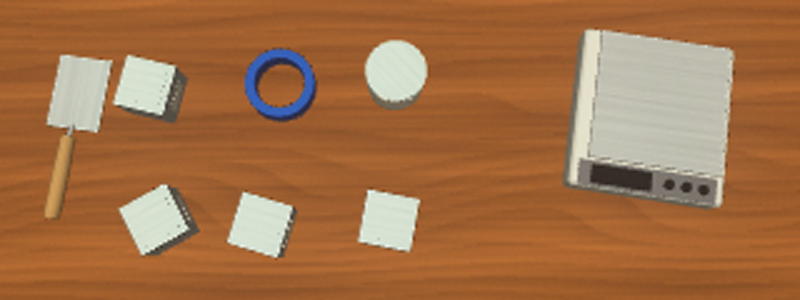

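The lid sizes come out at about 58 mm, so the measurements fit. Next I'll move over the tins for a closer wrist view.

arm_command:
  targets:
    - [0.03,0.075,0,0.05]
    - [0.06,0.15,0,0.1]
    - [0.09,0.225,0,0.15]
    - [0.12,0.3,0,0.2]
    - [0.15,0.375,0,0.25]
    - [0.18,0.45,0,0.3]
    - [0.2,0.5,0,0.35]
    - [0.22,0.55,0,0.4]
  claw: 0

```text
time: 0.77
tool_pos: [0.3145, -0.2336, 0.2052]
ee_rot: [-3.141, -0.0, 1.225]
wrist_force: [0.9, -0.0, 1.1]
width: 0.094
finger_force: 0.0
```

arm_command:
  targets:
    - [0.03,0.075,0,0.05]
    - [0.06,0.15,0,0.1]
    - [0.09,0.225,0,0.1]
    - [0.12,0.3,0,0.1]
    - [0.15,0.375,0,0.1]
    - [0.18,0.45,0,0.1]
    - [0.2,0.5,0,0.1]
    - [0.23,0.58,0,0.1]

```text
time: 1.43
tool_pos: [0.4288, 0.0543, 0.2052]
ee_rot: [-3.141, 0.002, 1.427]
wrist_force: [0.2, -0.9, 0.1]
width: 0.0944
finger_force: 0.0
```

arm_command:
  targets:
    - [0.0,0.07,0,0]
    - [0.0,0.14,0,0]
    - [0,0.16,0,0]
    - [0,0.16,0,0]
    - [0,0.16,0,0]

```text
time: 1.85
tool_pos: [0.4288, 0.1331, 0.2051]
ee_rot: [-3.141, 0.001, 1.429]
wrist_force: [-1.1, 0.3, -0.8]
width: 0.0941
finger_force: 0.0
```

```bash
cat >> h.py <<'E'
from scipy.spatial.transform import Rotation as R
def wristT(o):
    T=np.eye(4);T[:3,:3]=R.from_euler("xyz",o["ee_rot"]).as_matrix();T[:3,3]=o["tool_pos"]
    return T@robot.camera_info("wrist")["T_tool_cam"]
def blobs(im,n,T,zs,lo=185,amin=1500):
    hsv=cv2.cvtColor(im,cv2.COLOR_BGR2HSV)
    m=((hsv[...,1]<60)&(hsv[...,2]>lo)).astype(np.uint8)
    for k in cv2.findContours(m,cv2.RETR_EXTERNAL,cv2.CHAIN_APPROX_NONE)[0]:
        if cv2.contourArea(k)<amin: continue
        r=cv2.minAreaRect(k)
        b=onplane(n,cv2.boxPoints(r),zs,T);e=b[1]-b[0]
        print(np.round(r[0]),b.mean(0)[:2],"sides",np.linalg.norm(b[1]-b[0]).round(4),np.linalg.norm(b[2]-b[1]).round(4),"yaw",round(np.degrees(np.arctan2(e[1],e[0]))%90,1))
E
python3 - <<'E'
from h import *
o=robot.get_obs();T=wristT(o);im=robot.snapshot("wrist")[...,::-1].copy()
cv2.imwrite("pics/w1.png",im)
blobs(im,"wrist",T,.072)
E
```

```text
[271. 272.] [0.429  0.0348] sides 0.0583 0.0583 yaw 78.3
[441. 261.] [0.6024 0.0228] sides 0.069 0.0652 yaw 27.9
[246. 132.] [0.4252 0.18  ] sides 0.0589 0.0585 yaw 70.7
```

View pics/w1.png

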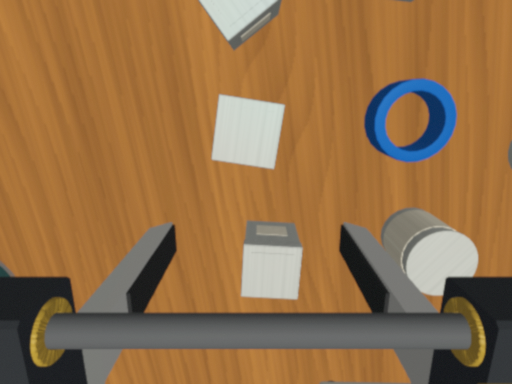

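The wrist view agrees with the top view. Tin A's lid is at (271,272), tin B's at (246,132), the tape at (410,120) and the paint tin at (441,261). Now I'll lower onto tin A.

arm_command:
  targets:
    - [0,-0.07,0,-0.028]
    - [0,-0.14,0,-0.028]
    - [0,-0.196,0,-0.028]
    - [0,-0.196,-0.06,-0.028]
    - [0,-0.196,-0.12,-0.028]
    - [0,-0.196,-0.18,-0.028]
    - [0,-0.196,-0.18,-0.028]

```text
time: 2.48
tool_pos: [0.4242, 0.0334, 0.1093]
ee_rot: [-3.129, 0.003, 1.365]
wrist_force: [-1.4, -0.4, -0.7]
width: 0.0936
finger_force: 0.0
```

arm_command:
  targets:
    - [0,0,-0.05,0]
    - [0,0,-0.1,0]
    - [0,0,-0.15,0]
    - [0,0,-0.18,0]
    - [0,0,-0.18,0]
    - [0,0,-0.18,0]

```text
time: 2.98
tool_pos: [0.4294, 0.0345, 0.0264]
ee_rot: [3.141, 0.0, 1.368]
wrist_force: [-0.7, 0.6, 0.8]
width: 0.0937
finger_force: 0.0
```

arm_command:
  targets:
    - [0,0,0,0]
    - [0,0,0,0]
    - [0,0,0,0]
    - [0,0,0,0]
    - [0,0,0,0]
    - [0,0,0,0]
    - [0,0,0,0]
    - [0,0,0,0]
  claw: 0.5

```text
time: 3.65
tool_pos: [0.4292, 0.0355, 0.0259]
ee_rot: [3.141, -0.0, 1.37]
wrist_force: [-0.1, -0.8, 3.1]
width: 0.0581
finger_force: 30.0
```

arm_command:
  targets:
    - [0,0,0.01,0]
    - [0,0,0.03,0]
    - [0,0,0.04,0]
    - [0,0,0.04,0]
    - [0,0,0.04,0]
    - [0,0,0.04,0]
    - [0,0,0.04,0]

```text
time: 4.23
tool_pos: [0.4287, 0.0354, 0.0451]
ee_rot: [-3.141, 0.0, 1.369]
wrist_force: [-1.1, -0.7, -1.5]
width: 0.0574
finger_force: 30.0
```

```bash
cat > w.py <<'E'
from h import *
f=[]
for i in range(8):
    o=robot.get_obs();f.append(o["wrist_force"]);robot.snapshot("wrist")
f=np.array(f);print(f[:,2],f.mean(0),o["joint_torque"],o["width"],o["tool_pos"],o["time"])
E
python3 w.py
```

```text
[-1.515  -0.9099 -1.4101 -1.0109 -1.4308 -1.0911 -1.3118 -0.9209] [-0.112  -0.402  -1.2001] [  0.0009 -24.4939 -28.4152   0.0745   0.007   -0.0001] 0.05782222046511825 [0.429  0.0354 0.0454] 4.5833
```

1.2 N means tin A is empty. I'll set it back and go to tin B.

arm_command:
  targets:
    - [0,0,-0.01,0]
    - [0,0,-0.02,0]
    - [0,0,-0.03,0]
    - [0,0,-0.036,0]
    - [0,0,-0.039,0]
    - [0,0,-0.04,0]
    - [0,0,-0.04,0]

```text
time: 5.22
tool_pos: [0.4286, 0.0354, 0.0259]
ee_rot: [-3.14, 0.0, 1.369]
wrist_force: [-3.1, -0.6, 3.9]
width: 0.058
finger_force: 30.0
```

arm_command:
  targets:
    - [0,0,0,0]
    - [0,0,0,0]
    - [0,0,0,0]
    - [0,0,0,0]
    - [0,0,0,0]
    - [0,0,0,0]
    - [0,0,0,0]
  claw: 0

```text
time: 5.8
tool_pos: [0.4291, 0.0354, 0.0255]
ee_rot: [3.141, -0.0, 1.369]
wrist_force: [0.1, -1.1, 0.9]
width: 0.0937
finger_force: 0.0
```

arm_command:
  targets:
    - [0,0,0.05,0]
    - [0,0,0.12,0]
    - [0,0,0.18,0]
    - [0,0,0.18,0]
    - [-0.007,0.07,0.18,-0.058]
    - [-0.007,0.14,0.18,-0.058]
    - [-0.007,0.21,0.18,-0.058]
    - [-0.007,0.289,0.18,-0.058]

```text
time: 6.47
tool_pos: [0.4253, 0.1808, 0.1152]
ee_rot: [3.141, 0.0, 1.246]
wrist_force: [0.6, 0.1, 0.0]
width: 0.0941
finger_force: 0.0
```

arm_command:
  targets:
    - [0,0,0,0]
    - [0,0,0,0]
    - [0,0,0,0]

```text
time: 6.72
tool_pos: [0.4252, 0.1795, 0.1149]
ee_rot: [-3.141, 0.001, 1.249]
wrist_force: [-0.4, -0.1, 0.0]
width: 0.0941
finger_force: 0.0
```

arm_command:
  targets:
    - [0,0,-0.05,0]
    - [0,0,-0.1,0]
    - [0,0,-0.15,0]
    - [0,0,-0.18,0]
    - [0,0,-0.18,0]
    - [0,0,-0.18,0]

```text
time: 7.22
tool_pos: [0.4251, 0.1783, 0.0248]
ee_rot: [-3.14, 0.002, 1.245]
wrist_force: [0.5, -0.8, 0.3]
width: 0.0937
finger_force: 0.0
```

arm_command:
  targets:
    - [0,0,0,0]
    - [0,0,0,0]
    - [0,0,0,0]
    - [0,0,0,0]
    - [0,0,0,0]
    - [0,0,0,0]
    - [0,0,0,0]
    - [0,0,0,0]
  claw: 0.5

```text
time: 7.88
tool_pos: [0.4256, 0.1801, 0.026]
ee_rot: [3.141, -0.0, 1.248]
wrist_force: [-1.0, 1.2, 3.0]
width: 0.0577
finger_force: 29.8
```

arm_command:
  targets:
    - [0,0,0.01,0]
    - [0,0,0.03,0]
    - [0,0,0.04,0]
    - [0,0,0.04,0]
    - [0,0,0.04,0]
    - [0,0,0.04,0]
    - [0,0,0.04,0]

```text
time: 8.47
tool_pos: [0.4251, 0.1797, 0.045]
ee_rot: [-3.141, 0.001, 1.248]
wrist_force: [-0.0, 0.2, -4.5]
width: 0.058
finger_force: 29.8
```

```bash
python3 w.py
```

```text
[-4.5077 -4.7573 -3.9237 -5.3158 -4.2851 -5.2303 -5.4524 -4.311 ] [-0.0374  0.0165 -4.7229] [ -0.0002 -29.1455 -29.9449   0.0701  -0.0268  -0.0003] 0.058391032322699994 [0.4255 0.1799 0.0454] 8.8167
```

4.7 N means tin B is the full one. Now I'll measure the pan from both fixed cameras.

```bash
python3 - <<'E'
from h import *
a=cv2.imread("pics/top0.png")[160:255,322:402];b=cv2.imread("pics/scene0.png")[95:180,125:222]
f=lambda i:cv2.resize(i,(400,int(400*i.shape[0]/i.shape[1])),interpolation=cv2.INTER_CUBIC)
A,B=f(a),f(b);h=max(len(A),len(B));P=np.zeros((h,800,3),np.uint8);P[:len(A),:400]=A;P[:len(B),400:]=B
cv2.imwrite("pics/pan.png",P);print(A.shape,B.shape)
E
```

```text
(475, 400, 3) (350, 400, 3)
```

View pics/pan.png

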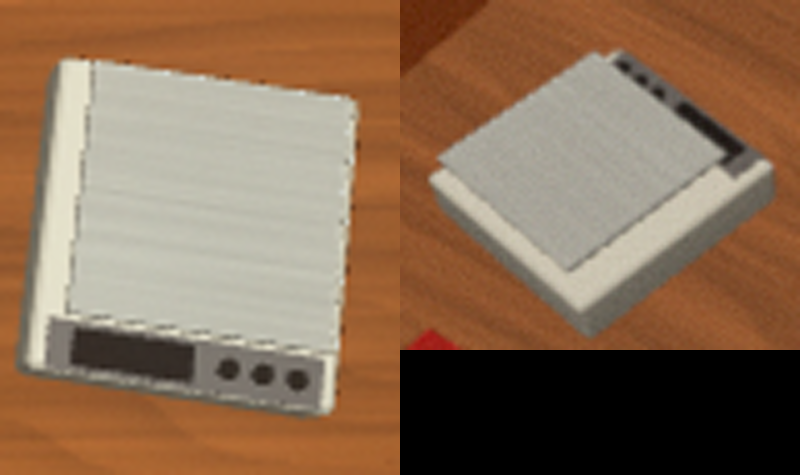

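arm_command:
  targets:
    - [0,0,0.03,0]
    - [0,0,0.08,0]
    - [0,0,0.14,0]
    - [0,0,0.2,0]
    - [0,0,0.26,0]
    - [0,0,0.3,0]
    - [0,0,0.3,0]

```text
time: 9.45
tool_pos: [0.4284, 0.1808, 0.2014]
ee_rot: [3.132, -0.006, 1.248]
wrist_force: [0.4, -0.1, -3.1]
width: 0.0578
finger_force: 29.8
```

In the left crop (top view) the pan corners are (93,62), (357,98), (337,352) and (66,315). In the right crop (scene view) they are (38,160), (195,52), (325,155) and (170,270), measured within that crop.

```bash
python3 - <<'E'
from h import *
for n,p,s,o in(("top",[(93,62),(357,98),(337,352),(66,315)],5,(322,160)),("scene",[(38,160),(195,52),(325,155),(170,270)],400/97,(125,95))):
    q=(np.array(p)+.5)/s-.5+o
    b=onplane(n,q,.075);print(b[:,:2],b.mean(0)[:2],np.linalg.norm(b-np.roll(b,-1,0),axis=1))
    for i in range(4):
        e=b[(i+1)%4]-b[i];print(round(np.degrees(np.arctan2(e[1],e[0]))%90,1),end=" ")
    print()
print(robot.get_obs()["tool_pos"])
E
```

```text
[[ 0.6437 -0.2145]
 [ 0.6205 -0.366 ]
 [ 0.4739 -0.3422]
 [ 0.4964 -0.1906]] [ 0.5586 -0.2783] [0.1533 0.1486 0.1532 0.1492]
81.3 80.8 81.5 80.8 
[[ 0.6248 -0.3587]
 [ 0.477  -0.3359]
 [ 0.5027 -0.1893]
 [ 0.6466 -0.2128]] [ 0.5628 -0.2742] [0.1495 0.1488 0.1458 0.1476]
81.2 80.0 80.7 81.5 
[0.4284 0.1808 0.2014]
```

arm_command:
  targets:
    - [0.01,-0.03,0,0.02]
    - [0.03,-0.1,0,0.04]
    - [0.05,-0.17,0,0.06]
    - [0.07,-0.24,0,0.079]
    - [0.09,-0.31,0,0.079]
    - [0.11,-0.38,0,0.079]
    - [0.13,-0.44,0,0.079]
    - [0.15,-0.5,0,0.079]

```text
time: 10.12
tool_pos: [0.4999, -0.0718, 0.1932]
ee_rot: [-3.139, -0.0, 1.413]
wrist_force: [0.2, 1.2, -4.3]
width: 0.0581
finger_force: 29.8
```

arm_command:
  targets:
    - [0.02,-0.07,0,0]
    - [0.04,-0.14,0,0]
    - [0.06,-0.21,0,0]
    - [0.08,-0.28,0,0]
    - [0.1,-0.35,0,0]
    - [0.12,-0.39,0,0]
    - [0.12,-0.412,0,0]
    - [0.12,-0.412,0,0]

```text
time: 10.78
tool_pos: [0.5595, -0.2782, 0.1923]
ee_rot: [-3.137, -0.001, 1.41]
wrist_force: [0.1, 0.4, -4.9]
width: 0.0578
finger_force: 29.8
```

arm_command:
  targets:
    - [0,0,0,0]
    - [0,0,0,0]
    - [0,0,0,0]
    - [0,0,0,0]

```text
time: 11.12
tool_pos: [0.5605, -0.2746, 0.196]
ee_rot: [3.141, -0.0, 1.415]
wrist_force: [-0.3, -0.1, -4.5]
width: 0.0579
finger_force: 29.8
```

```bash
python3 - <<'E'
from h import *
o=robot.get_obs();T=wristT(o);im=robot.snapshot("wrist")[...,::-1].copy()
print(o["tool_pos"],o["ee_rot"],o["wrist_force"]);cv2.imwrite("pics/w2.png",cv2.resize(im,(768,576),interpolation=cv2.INTER_CUBIC));np.save("T2.npy",T)
E
```

```text
[ 0.5605 -0.2746  0.196 ] [ 3.141  -0.0001  1.4151] [-0.2954 -0.1093 -4.5094]
```

View pics/w2.png

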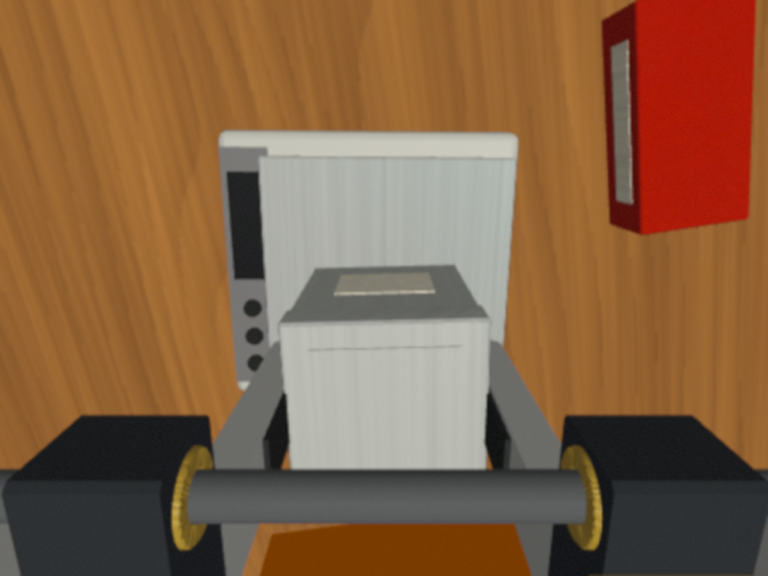

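The wrist view over the scale shows the pan's far corners at (261,156) and (515,158), at 1.5x. The held tin's far bottom edge runs from (316,269) to (455,265).

```bash
python3 - <<'E'
from h import *
T=np.load("T2.npy")
for p,z,s in(([(261,156),(515,158)],.075,.15),([(316,269),(455,265)],.196-.0258,.058)):
    b=onplane("wrist",(np.array(p)+.5)/1.5-.5,z,T)[:,:2];e=b[1]-b[0];L=np.linalg.norm(e);e/=L
    n=np.array([e[1],-e[0]]);print(b,L,"centre",b.mean(0)+n*s/2,"yaw",np.degrees(np.arctan2(e[1],e[0]))%90)
E
```

```text
[[ 0.5003 -0.1925]
 [ 0.6449 -0.2163]] 0.1465149941105339 centre [ 0.5604 -0.2784] yaw 80.64485660326903
[[ 0.5358 -0.2429]
 [ 0.5935 -0.2502]] 0.05806822276919514 centre [ 0.561  -0.2753] yaw 82.77798553189885
```

arm_command:
  targets:
    - [0,-0.005,-0.03,0]
    - [0,-0.005,-0.07,0]
    - [0,-0.005,-0.11,0]
    - [0,-0.005,-0.14,0]
    - [0,-0.005,-0.16,0]
    - [0,-0.005,-0.17,0]
    - [0,-0.005,-0.17,0]
    - [0,-0.005,-0.17,0]

```text
time: 11.83
tool_pos: [0.561, -0.2786, 0.1114]
ee_rot: [3.14, 0.0, 1.414]
wrist_force: [-0.5, 0.6, -4.3]
width: 0.0581
finger_force: 29.8
```

arm_command:
  targets:
    - [0,0,-0.002,0]
    - [0,0,-0.004,0]
    - [0,0,-0.007,0]
    - [0,0,-0.01,0]
    - [0,0,-0.012,0]
    - [0,0,-0.014,0]
    - [0,0,-0.016,0]
    - [0,0,-0.016,0]

```text
time: 12.5
tool_pos: [0.5604, -0.2785, 0.1021]
ee_rot: [-3.141, -0.0, 1.413]
wrist_force: [0.6, 0.4, -4.6]
width: 0.0579
finger_force: 29.8
```

arm_command:
  targets:
    - [0,0,-0.001,0]
    - [0,0,-0.002,0]
    - [0,0,-0.003,0]
    - [0,0,-0.004,0]
    - [0,0,-0.005,0]
    - [0,0,-0.006,0]
    - [0,0,-0.007,0]
    - [0,0,-0.008,0]

```text
time: 13.17
tool_pos: [0.5606, -0.2787, 0.0989]
ee_rot: [3.141, 0.0, 1.413]
wrist_force: [-0.5, -0.7, -1.8]
width: 0.0581
finger_force: 29.8
```

```bash
python3 w.py
```

```text
[-1.7911 -2.1356 -2.2712 -2.7483 -1.961  -2.1018 -2.3082 -2.7455] [-0.2154  0.3154 -2.2578] [  0.0652 -43.2991 -30.7067   0.0992  -0.2196   0.0054] 0.05836292912414063 [ 0.5606 -0.2786  0.0987] 13.5167
```

Contact is made, and 2.3 N is still carried by the gripper. I'll lower about 2.25 mm more.

arm_command:
  targets:
    - [0,0,-0.001,0]
    - [0,0,-0.002,0]
    - [0,0,-0.003,0]
    - [0,0,-0.004,0]
    - [0,0,-0.0045,0]
    - [0,0,-0.0045,0]
    - [0,0,-0.0045,0]

```text
time: 14.15
tool_pos: [0.5606, -0.2787, 0.0965]
ee_rot: [3.141, 0.0, 1.413]
wrist_force: [-1.3, 0.4, -0.2]
width: 0.0584
finger_force: 29.8
```

```bash
python3 w.py
```

```text
[-0.2246 -0.5566 -0.8636 -0.1523  0.8447  0.3374 -0.037   0.7013] [-1.2869  0.2975  0.0062] [  0.1338 -41.9344 -29.7909   0.151   -0.4162   0.0062] 0.058064060489562384 [ 0.5606 -0.2787  0.0963] 14.5
```

arm_command:
  targets:
    - [0,0,0,0]
    - [0,0,0,0]
    - [0,0,0,0]
    - [0,0,0,0]
    - [0,0,0,0]
    - [0,0,0,0]
    - [0,0,0,0]
    - [0,0,0,0]
  claw: 0

```text
time: 15.22
tool_pos: [0.5606, -0.2786, 0.0963]
ee_rot: [3.141, 0.0, 1.413]
wrist_force: [0.4, -1.0, 0.5]
width: 0.0942
finger_force: 0.0
```

arm_command:
  targets:
    - [0,0,0.02,0]
    - [0,0,0.06,0]
    - [0,0,0.12,0]
    - [0,0,0.18,0]
    - [0,0,0.24,0]
    - [0,0,0.3,0]
    - [0,0,0.3,0]

```text
time: 15.8
tool_pos: [0.5628, -0.28, 0.2558]
ee_rot: [3.128, 0.006, 1.413]
wrist_force: [-0.4, 0.0, 1.1]
width: 0.0939
finger_force: 0.0
```

arm_command:
  targets:
    - [-0.05,0,0,0]
    - [-0.1,0,0,0]
    - [-0.16,0,0,0]
    - [-0.22,0,0,0]
    - [-0.28,0,0,0]
    - [-0.34,0,0,0]
    - [-0.34,0,0,0]
    - [-0.34,0,0,0]

```text
time: 16.47
tool_pos: [0.3898, -0.2787, 0.2468]
ee_rot: [3.14, 0.001, 1.412]
wrist_force: [0.2, 0.4, -0.1]
width: 0.094
finger_force: 0.0
```

```bash
python3 - <<'E'
from h import *
im=robot.snapshot("top")[...,::-1].copy();im2=robot.snapshot("scene")[...,::-1].copy()
blobs(im,"top",None,.072,amin=150)
cv2.imwrite("pics/e.png",np.hstack([cv2.resize(im,(400,300)),cv2.resize(im2,(400,300))]))
print(robot.get_obs()["time"])
E
```

```text
[  4. 326.] [0.2268 0.7158] sides 0.0829 0.0246 yaw 6.9
[ 48. 260.] [0.401  0.6148] sides 0.0846 0.0828 yaw 89.4
[255. 248.] [0.4289 0.0357] sides 0.0589 0.0591 yaw 78.1
[161. 247.] [0.4329 0.2999] sides 0.0569 0.0598 yaw 26.4
[ 52. 224.] [0.5032 0.6146] sides 0.0834 0.0831 yaw 89.4
[157. 193.] [0.5869 0.3169] sides 0.0587 0.06 yaw 78.6
[131. 197.] [0.5788 0.3915] sides 0.0861 0.0596 yaw 82.0
[258. 188.] [0.6012 0.0252] sides 0.0687 0.0685 yaw 45.1
[ 54. 188.] [0.6064 0.6156] sides 0.085 0.0833 yaw 89.4
[361. 206.] [ 0.5442 -0.2688] sides 0.1833 0.1791 yaw 80.0
[ 58. 154.] [0.7074 0.6146] sides 0.0835 0.0833 yaw 89.3
[470. 138.] [ 0.745  -0.6055] sides 0.0594 0.0591 yaw 42.7
[265.  99.] [ 0.8755 -0.0015] sides 0.6202 0.0487 yaw 90.0
[266.  74.] [ 0.9598 -0.0046] sides 0.6702 0.0659 yaw 90.0
16.5667
```

View pics/e.png

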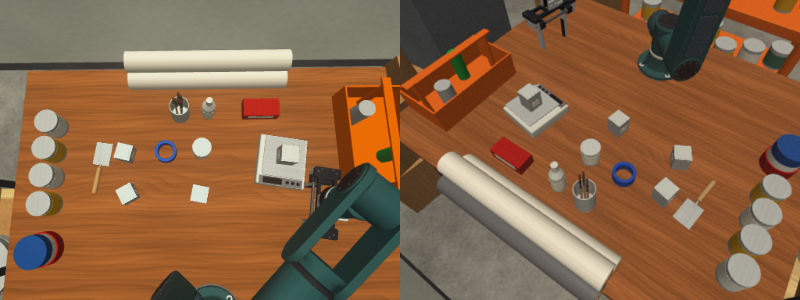

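The full tin stands upright near the pan's middle, at (290,154) in the left half and (530,97) in the right. The other tins have not moved and the arm is clear, so I'm handing in.

```bash
python3 -c "
from bench import robot
print(robot.close_job())"
```

```text
the job is handed in; nothing more can be done
None
```

The full tin (about 0.48 kg by wrist force) stands upright in the middle of the scale pan, the three empties are where they were, and the job is handed in; its result was not reported back.

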